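# Sweep the spilled corner brackets off the shelf into the tray

## Robot

A 6-joint arm with a two-finger parallel gripper is mounted at the origin on the work surface. World frame = base frame: x ahead of the robot, y to its left, z up, the work surface at z = 0. Lengths are in m, angles in rad, forces in N, time in s.
With the tool pointing down it reaches from about 0.35 to 1 m from the base axis. Payload 7.1 kg.
Tool frame: the origin (TCP) lies between the finger pads; the fingertips stand 22 mm ahead of it and the grasp point (between the pads) lies 3 mm ahead of it; z points along the fingers, y is the line along which they close (so a half turn about z gives the same grasp; the last joint's range is limited). The gripper opens to 85 mm and grips with 20 to 120 N. Pads are 22 mm wide; open, the fingers measure 114 mm over their backs; the gripper's body (76 mm by 85 mm) begins 54 mm behind the grasp point. The pads swing forward as they close: fully open they stand 13 mm farther back than shut.
Start: joints at [1.125, 0.423, 1.63, -0, 1.089, -0.019], TCP at [0.259, 0.569, 0.253] pointing down, gripper open.
Joint ranges: [-3, 3], [-0.9, 2.11], [0.09, 2.58], [-1.31, 4.45], [0.11, 2.69], [-2.54, 2.54]. Speed limits (rad/s): [2.39, 2.39, 3.01, 3.14, 3.14, 3.14].

## Interface

Orientations are given as a rotation vector (axis times angle).
In Python, from rig import manip gives the robot as it stands. The module is installed in compiled form; this text tells all that it offers. Calls block until the motion is done:
- manip.move_to(position, orientation): joint-space move of the TCP to a pose.
- manip.servo_line(position, orientation=None, rate=0.15): straight line of the TCP; orientation=None keeps the orientation; rate is the mean speed in m/s.
- manip.set_joints(angles): joint-space move.
- manip.command_gripper(opening, f_grip=None): finger opening in m; f_grip is the grip in N (None keeps the last); returns when the fingers have stopped.
- manip.hold(seconds).
- manip.solve_ik(position, orientation): joint angles nearest the present ones, or None.
- manip.camera(name): name is "scene" or "top" or "wrist"; returns a dict with "image" (400x640x3 uint8, red, green, blue), "fx", "fy", "cx", "cy" (pixels), "k1" (the pictures are not rectified: a ray, as slopes to the right and down, at radius r is drawn at 1 + k1 r^2 times it, then the intrinsics apply), "cam_to_world" (4x4, takes a point from camera to world coordinates); the wrist camera has in their place "mount" (4x4, takes a point from camera to tool coordinates, whose origin is the TCP and whose axes are the flange's). Camera axes: x right, y down, z forward; pixel columns grow to the right and rows downward; lengths in m; the calibration is good to about 2 mm. A picture is of the moment at which its call begins: read the wrist's pose just before it. There is no depth.
A pose or a line that the arm cannot do raises manip.IKError and nothing moves.
- manip.sign_off(): hands the job in; it is judged then, once.
Readings, each from a call of its own:
- manip.get_time(): time.
- manip.get_joint_positions(): joint angles.
- manip.get_joint_vel(): joint speeds.
- manip.get_tau(): joint torques, N m.
- manip.get_position(): TCP position.
- manip.get_ee_rot(): TCP orientation.
- manip.get_contact_force(): force on the tool from outside, world axes, zero at the start.
- manip.get_torque(): the same for the moment, N m.
- manip.get_width(): finger opening in m.
- manip.get_grip_force(): force on a finger pad.
Only numpy, scipy, OpenCV 4.12 (cv2) and the standard library are available. Lean on these libraries where they do the work, as an engineer would, in place of code of your own. Each camera call takes 0.05 s, during which the arm holds its last target. There are 200 camera calls.

## Task

Three small metal corner brackets lie spilled on the low shelf, and a shallow tray is tucked under its front edge. With the fingertips, push all three over the front edge so that they drop into the tray, without picking any of them up. Leave the other things on the shelf undisturbed and the tray where it stands.

Things in the scene. Friction and masses are not known exactly. Their poses are not given: they have to be found in the camera images.
- shelf: low fixed pine step shelf standing on the bench, a board 300 mm deep (x), 800 mm long (y) and 18 mm thick, its top 85 mm above the bench. Origin: on the bench surface under the middle of the board. Its x axis points away from the robot: the free front edge is the straight line x = -150 mm, without a lip; below it the board overhangs
- tray: shallow grey open plastic tray, loose, 0.8 kg, 200 mm (x) by 360 mm (y), 45 mm high, walls and floor 4 mm, on the bench with a long side along the shelf's front edge and its far wall 25 mm under the overhang: what drops off the edge lands in it. It is shorter than the shelf and need not be centred. Origin: middle of its underside; axes parallel to the shelf's
- bracket_a: one of three like bare metal corner brackets: an L of two 45 mm legs, 4 mm thick, 20 mm wide, a triangular web filling its inner corner to 36 mm; about 60 g, lying on its side, 20 mm tall. Origin: centre of mass, 10 mm above the shelf top at the start; x, y along the legs; outer corner at (-12.7, -12.7), leg ends at (32.3, -12.7) and (-12.7, 32.3) mm
- bracket_b: one of three like bare metal corner brackets: an L of two 45 mm legs, 4 mm thick, 20 mm wide, a triangular web filling its inner corner to 36 mm; about 60 g, lying on its side, 20 mm tall. Origin: centre of mass, 10 mm above the shelf top at the start; x, y along the legs; outer corner at (-12.7, -12.7), leg ends at (32.3, -12.7) and (-12.7, 32.3) mm
- bracket_c: one of three like bare metal corner brackets: an L of two 45 mm legs, 4 mm thick, 20 mm wide, a triangular web filling its inner corner to 36 mm; about 60 g, lying on its side, 20 mm tall. Origin: centre of mass, 10 mm above the shelf top at the start; x, y along the legs; outer corner at (-12.7, -12.7), leg ends at (32.3, -12.7) and (-12.7, 32.3) mm
- tape: black pocket tape measure standing on the shelf among the brackets, 56 x 30 mm, 52 mm high; long side along its x. Origin: middle of its underside. To be left alone
- screwjar: squat frosted jar of screws with a flat steel lid, 52 mm across, 52 mm high, among the brackets. Origin: middle of its underside. To be left alone
- tin: plain ribbed metal tin, 63 mm across, 60 mm high, near the back of the shelf. Origin: middle of its underside. To be left alone
- carton: small cardboard carton, 50 x 85 mm, 42 mm high, near the back of the shelf. Origin: middle of its underside. To be left alone
- preserve: amber preserving jar with a steel lid, 76 mm across, 125 mm high, near one end of the shelf. Origin: middle of its underside. To be left alone
- glue: white glue bottle with a black cap, 56 mm across, 160 mm high, near one end of the shelf. Origin: middle of its underside. To be left alone
Not all that is in view belongs to the job. What is shaped like the bracket_a but blue or green is not meant. Leave any orange look-alike of the bracket_b alone.

How it is judged:
At the end, for the whole second after the job is handed in: All three brackets lie at rest (slower than 20 mm/s) inside the tray: centres within its walls and less than 45 mm above its underside. The tray is within 30 mm, and the tape measure, screw jar, tin, carton, preserving jar and glue bottle are within 15 mm, of where they were at the start (x of bracket_a in the frame of tray between -0.098 and 0.098 m and y of bracket_a in the frame of tray between -0.178 and 0.178 m and z of each of bracket_a, bracket_b, bracket_c in the frame of tray below 0.045 m and linear speed of each of bracket_a, bracket_b, bracket_c below 0.02 m/s and x of bracket_b in the frame of tray between -0.098 and 0.098 m and y of bracket_b in the frame of tray between -0.178 and 0.178 m and x of bracket_c in the frame of tray between -0.098 and 0.098 m and y of bracket_c in the frame of tray between -0.178 and 0.178 m and distance of each of tape, screwjar, tin, carton, preserve, glue from where it was at the start of the episode below 0.015 m and distance of tray from where it was at the start of the episode below 0.03 m); the robot touches nothing.
It fails at once if a bracket is picked up: its centre rises more than 45 mm above the shelf top (z of any of bracket_a, bracket_b, bracket_c in the frame of shelf above 0.13 m).
It fails at once if a bracket is carried out over the tray: its centre is more than 60 mm out past the shelf's front edge and still higher than the shelf top ((x of bracket_a in the frame of shelf below -0.21 m and z of bracket_a in the frame of shelf above 0.087 m) or (x of bracket_b in the frame of shelf below -0.21 m and z of bracket_b in the frame of shelf above 0.087 m) or (x of bracket_c in the frame of shelf below -0.21 m and z of bracket_c in the frame of shelf above 0.087 m)).
It fails at once if another thing on the shelf (tape measure, screw jar, tin, carton, preserving jar, glue bottle) is shifted more than 15 mm or knocked over (distance of any of tape, screwjar, tin, carton, preserve, glue from where it was at the start of the episode above 0.015 m or angle between any of tape, screwjar, tin, carton, preserve, glue's own z axis and vertical above 0.4 rad).
It fails at once if the tray is shifted more than 30 mm (distance of tray from where it was at the start of the episode above 0.03 m).
It also fails if it takes over 58 s, if anything falls off the work surface, if the arm or the gripper's body presses on something with over 40 N, if the wrist force passes 120 N, or if a joint passes its speed limit or range.

## Working session

There is one attempt and no reset: what is moved stays moved. The work goes in short steps, each a Python script; the robot and the scene stay as the last script left them, time stands still between calls to the robot, and variables do not carry over. Pictures are saved under pics/ and viewed, at most 10 in all, crops included, and the job is handed in when it is done.

```bash
mkdir -p pics
cat > h.py <<'E'
import numpy as np, cv2
from rig import manip
def snap(name,fn=None):
    c=manip.camera(name)
    if fn: cv2.imwrite('pics/'+fn,c['image'][:,:,::-1])
    return c
def ray(c,u,v):
    d=np.array([(u-c['cx'])/c['fx'],(v-c['cy'])/c['fy']]); s=d.copy()
    for _ in range(30): s=d/(1+c['k1']*(s@s))
    return s
def px2w(c,u,v,z,T=None):
    T=c['cam_to_world'] if T is None else T
    s=ray(c,u,v); r=T[:3,:3]@np.array([s[0],s[1],1]); o=T[:3,3]
    return o+r*(z-o[2])/r[2]
def w2px(c,p,T=None):
    T=c['cam_to_world'] if T is None else T
    q=T[:3,:3].T@(np.array(p)-T[:3,3]); s=q[:2]/q[2]; s=s*(1+c['k1']*(s@s))
    return s[0]*c['fx']+c['cx'], s[1]*c['fy']+c['cy']
E
python3 - <<'E'
from h import *
import pickle
d={n:snap(n,n+'0.png') for n in ('top','scene')}
pickle.dump(d,open('d0.pkl','wb'))
for n,c in d.items(): print(n,c['fx'],c['cx'],c['cy'],c['k1'],np.round(c['cam_to_world'],3).tolist())
print(manip.get_time(),manip.get_ee_rot(),manip.get_width())
E
```

```text
top 392.8160843865696 309.9697758775711 198.15976406006075 -0.08978526748413074 [[-0.028, -0.979, 0.202, 0.405], [-1.0, 0.028, -0.003, 0.026], [-0.003, -0.202, -0.979, 0.967], [0.0, 0.0, 0.0, 1.0]]
scene 377.39606195886734 325.6529186223814 208.0552657271675 0.029321245977476495 [[0.298, 0.597, -0.745, 1.254], [0.955, -0.191, 0.228, -0.199], [-0.006, -0.779, -0.627, 0.648], [0.0, 0.0, 0.0, 1.0]]
0.1 [-6.65294959e-01 -3.07001350e+00  2.11437639e-03] 0.08554520048256248
```

View pics/top0.png

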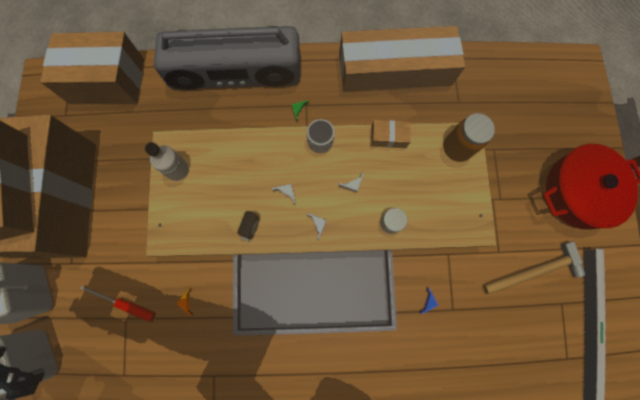

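View pics/scene0.png

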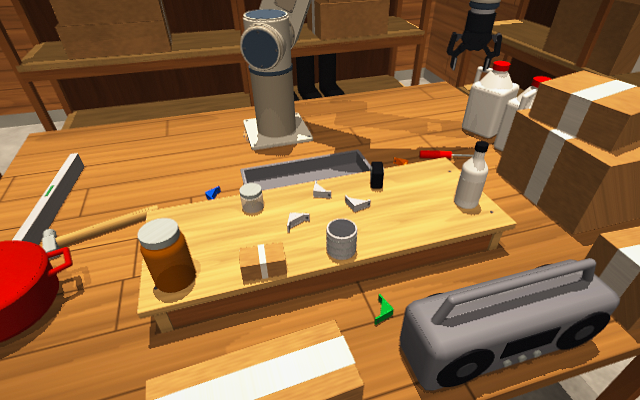

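Top view: the bare metal brackets are at about (285,191), (352,184) and (317,224). The look-alikes are green (299,109), orange (187,301) and blue (431,300), all off the shelf. The tape is at (249,224), the screw jar at (394,220), the tin at (320,135) and the carton at (391,133). The tray spans u 234–395. One close crop to check.

Run:
```python
from h import *
import pickle
d=pickle.load(open('d0.pkl','rb')); c=d['top']; im=c['image'][:,:,::-1]
cv2.imwrite('pics/crop0.png',cv2.resize(im[120:260,230:420],None,fx=4,fy=4,interpolation=cv2.INTER_CUBIC))
for n,u,v,z in [('shelf FL',148,254,.085),('FR',494,245,.085),('BL',153,131,.085),('BR',485,124,.085),
 ('tray NL',236,331,.045),('NR',395,327,.045),('FL',236,253,.045),('FR',391,250,.045)]:
    print(n,px2w(c,u,v,z).round(3))
hsv=cv2.cvtColor(im.copy(),cv2.COLOR_BGR2HSV)
m=((hsv[:,:,1]<70)&(hsv[:,:,2]>90)).astype(np.uint8)
n,l,s,ce=cv2.connectedComponentsWithStats(m)
for i in range(1,n):
    if s[i,4]>40 and 230<ce[i][0]<420 and 120<ce[i][1]<260: print(s[i],ce[i],px2w(c,*ce[i],.105).round(3), px2w(c,*ce[i],.137).round(3))
```

```text
shelf FL [0.469 0.395 0.085]
FR [ 0.466 -0.394  0.085]
BL [0.765 0.399 0.085]
BR [ 0.76  -0.409  0.085]
tray NL [0.293 0.2   0.045]
NR [ 0.291 -0.162  0.045]
FL [0.47  0.2   0.045]
FR [ 0.466 -0.163  0.045]
[307 120  27  26 189] [319.74074074 134.24867725] [ 0.735 -0.003  0.105] [ 0.722 -0.002  0.137]
[389 120   6  23 119] [391.75630252 131.62184874] [ 0.737 -0.172  0.105] [ 0.725 -0.165  0.137]
[339 173  24  18 163] [352.84662577 183.75460123] [ 0.614 -0.074  0.105] [ 0.606 -0.071  0.137]
[273 184  22  19 166] [286.27108434 190.56024096] [0.603 0.076 0.105] [0.595 0.075 0.137]
[383 208  24  24 441] [394.66893424 219.54648526] [ 0.53  -0.164  0.105] [ 0.525 -0.156  0.137]
[307 213  19  26 173] [317.98843931 223.25433526] [0.526 0.007 0.105] [0.522 0.008 0.137]
```

View pics/crop0.png

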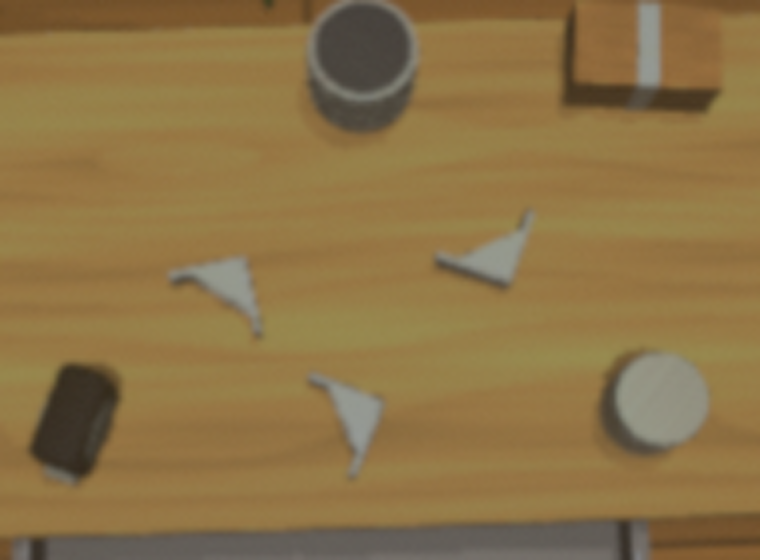

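The crop confirms three bare metal brackets standing clear of tape, jar and tin; nothing blocks a straight −x push. I'll measure the corners, then clear the front one first, probing the tip height gently.

```bash
cat >> h.py <<'E'
import pickle
R=np.array([0,np.pi,0])
def push(y,xback,edge,ztip,ztravel=.20,over=.015):
    """straddling push of the bracket whose rear-most point is xback"""
    xs=xback+.011+.012
    manip.servo_line([xs,y,ztravel],R,.25) 
    manip.servo_line([xs,y,ztip],R,.15)
    f0=np.array(manip.get_contact_force())
    for i in range(8):
        z=ztip-.002*(i+1); manip.servo_line([xs,y,z],R,.03)
        f=np.array(manip.get_contact_force())-f0
        if f[2]>2.5: break
    print('probe z',z,f.round(1),manip.get_position().round(4)) 
    manip.servo_line([xs,y,z+.006],R,.05)
    manip.servo_line([edge+.011-over,y,z+.006],R,.07)
    print('push end F',(np.array(manip.get_contact_force())-f0).round(1),manip.get_time())
    manip.servo_line([edge+.011-over,y,ztravel],R,.25)
    return z
E
python3 - <<'E'
from h import *
d=pickle.load(open('d0.pkl','rb')); c=d['top']
P={'b':[(173,277),(245,260),(258,335)],'c':[(437,260),(510,284),(528,213)],'a':[(315,378),(382,402),(352,475)],
   'tape':[(75,370),(118,385),(85,475),(35,455)]}
for k,v in P.items():
    q=np.array([px2w(c,230+(u)/4,120+w/4,.137 if k=='tape' else .105)[:2] for u,w in v]); 
    print(k,q.round(3).tolist())
    if k!='tape': print(' legs',np.linalg.norm(q[0]-q[1]).round(3),np.linalg.norm(q[2]-q[1]).round(3),'com',(q[1]+12.7/45*(q[0]+q[2]-2*q[1])).round(3))
for p in ([.67,.076,.113],[.455,.076,.113],[.67,-.074,.113],[.455,.0,.2]): print(manip.solve_ik(p,R))
E
```

```text
b [[0.606, 0.106], [0.615, 0.065], [0.572, 0.058]]
 legs 0.042 0.044 com [0.6   0.075]
c [[0.612, -0.043], [0.597, -0.084], [0.638, -0.096]]
 legs 0.043 0.043 com [ 0.613 -0.076]
a [[0.547, 0.027], [0.532, -0.009], [0.492, 0.008]]
 legs 0.04 0.044 com [0.525 0.006]
tape [[0.549, 0.156], [0.541, 0.133], [0.493, 0.151], [0.504, 0.177]]
[ 9.53011093e-02  6.60871346e-01  1.58925515e+00 -4.44089210e-16
  8.91466154e-01 -1.47549522e+00]
[ 1.39705734e-01  4.23017554e-01  2.07265612e+00 -4.44089210e-16
  6.45918984e-01 -1.43109059e+00]
[-1.27656674e-01  6.60602772e-01  1.58980626e+00 -4.44089210e-16
  8.91183626e-01 -1.69845300e+00]
[-2.61568287e-02  2.54591723e-01  2.03731742e+00 -4.44089210e-16
  8.49683510e-01 -1.59695316e+00]
```

Leg lengths come out at 40–44 mm against 45 mm, so the points hold. Pushing bracket a now.

Run:
```python
from h import *
manip.move_to([.45,.03,.25],R); manip.command_gripper(.02)
print(manip.get_width(),manip.get_time())
z=push(.006,.548,.467,.119)
snap('top','top1.png'); print(manip.get_time())
```

```text
0.020215796137981214 2.7917
probe z 0.105 [-7.6  0.7 22.9] [0.5713 0.006  0.1071]
push end F [ 0.2 -0.5 -0.8] 7.875
8.4333
```

View pics/top1.png

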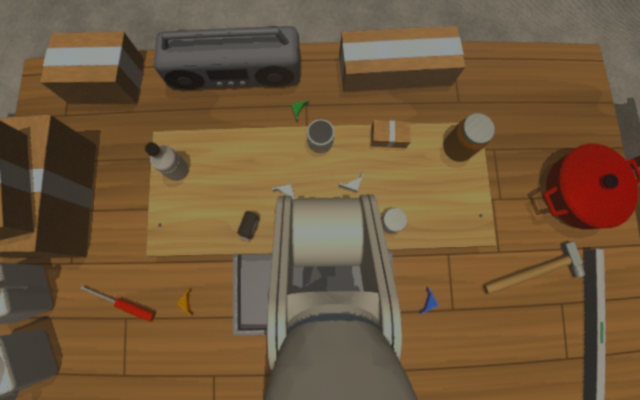

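The arm hides the tray; the other things stand where they were (brackets at (285,191) and (352,184) remain). Shelf contact was at TCP z ≈ 0.107, so I push the other two at 0.112 without a probe, then clear the view.

```bash
sed -i 's/ztravel=.20,over=.015)/ztravel=.20,over=.015,probe=True)/; s/for i in range(8):/z,f=ztip-.006,f0*0\n    for i in range(8 if probe else 0):/' h.py
python3 - <<'E'
from h import *
push(-.076,.639,.467,.112,probe=False)
push(.075,.616,.467,.112,probe=False)
manip.move_to([.25,.5,.25],R)
c=snap('top','top2.png'); s=snap('scene','scene2.png'); print(manip.get_time())
E
```

```text
probe z 0.106 [-0. -0.  0.] [ 0.6624 -0.0759  0.1128]
push end F [ 0.2  1.6 -0.3] 13.4167
probe z 0.106 [0. 0. 0.] [0.6395 0.0748 0.1127]
push end F [ 0.5 -0.7 -1.1] 18.6417
20.9833
```

View pics/top2.png

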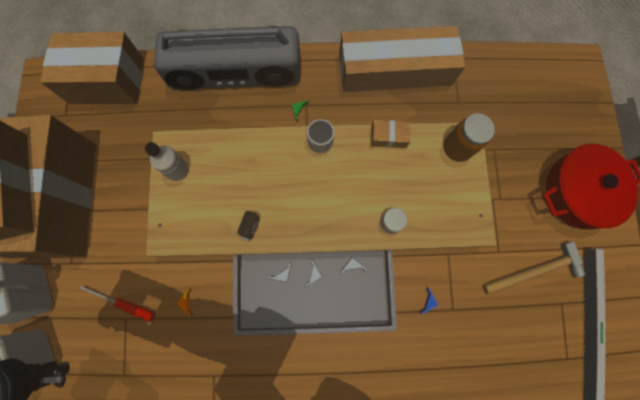

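All three brackets lie in the tray at about (283,272), (314,273) and (353,265), well inside its walls (u 234–395, v 252–331). The tape, jar, tin, carton and tray are at the same pixels as before, and the arm is clear.

Run:
```python
from h import *
manip.hold(.5); print(manip.sign_off(), manip.get_time())
```

```text
the job is handed in; nothing more can be done
the job is handed in; nothing more can be done
```

All three brackets were pushed over the front edge into the tray, and the last picture shows the tray and the other shelf items where they stood; I handed the job in at about 21.5 s of the 58 s and got no verdict back.

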